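Swap the mixed-up vacuum gauges on their mould ports

TASK

The three vacuum gauges stand on the wrong moulds: using the empty grey rest as the spare spot, move them so that each gauge ends standing upright, centred on the port pad of its own colour. Set each one down gently, never let one tip over, and leave the steel coupling, the clamp foot and the brass nut where they stand.

Things in the scene. Friction and masses are not known exactly. Their poses are not given: they have to be found in the camera images.
- gauge_red: Loose red vacuum gauge, round and upright, 66 mm tall, 0.17 to 0.35 kg, the same from every side: red foot disc 54 mm in diameter (10 mm high), bare steel stem 28 mm in diameter up to 30 mm, then a red dial case 48 mm in diameter from 30 to 66 mm with a white dial face on top looking up. Grip it by the dial case, 48 mm up. Origin: centre of the underside of the foot; z up.
- gauge_blue: Loose blue vacuum gauge, round and upright, 66 mm tall, 0.17 to 0.35 kg, the same from every side: blue foot disc 54 mm in diameter (10 mm high), bare steel stem 28 mm in diameter up to 30 mm, then a blue dial case 48 mm in diameter from 30 to 66 mm with a white dial face on top looking up. Grip it by the dial case, 48 mm up. Origin: centre of the underside of the foot; z up.
- gauge_yellow: Loose yellow vacuum gauge, round and upright, 66 mm tall, 0.17 to 0.35 kg, the same from every side: yellow foot disc 54 mm in diameter (10 mm high), bare steel stem 28 mm in diameter up to 30 mm, then a yellow dial case 48 mm in diameter from 30 to 66 mm with a white dial face on top looking up. Grip it by the dial case, 48 mm up. Origin: centre of the underside of the foot; z up.
- mould_red: Fixed aluminium mould plate 160 x 96 x 12 mm with a round black ring-shaped laminate (7 mm thick) on its far half and, nearer the robot, a flat round red port pad 76 mm in diameter whose top is 16 mm above the bench. Origin: on the bench surface directly below the centre of the port pad. The plate reaches from 45 mm behind the origin (its -x, towards the robot) to 115 mm ahead of it (its +x) and 48 mm to either side (y). A gauge stands on the pad with its foot centred.
- mould_blue: Fixed aluminium mould plate 160 x 96 x 12 mm with a black U-shaped laminate (7 mm thick) on its far half and, nearer the robot, a flat round blue port pad 76 mm in diameter whose top is 16 mm above the bench. Origin: on the bench surface directly below the centre of the port pad. The plate reaches from 45 mm behind the origin (its -x, towards the robot) to 115 mm ahead of it (its +x) and 48 mm to either side (y). A gauge stands on the pad with its foot centred.
- mould_yellow: Fixed aluminium mould plate 160 x 96 x 12 mm with a black L-shaped laminate (7 mm thick) on its far half and, nearer the robot, a flat round yellow port pad 76 mm in diameter whose top is 16 mm above the bench. Origin: on the bench surface directly below the centre of the port pad. The plate reaches from 45 mm behind the origin (its -x, towards the robot) to 115 mm ahead of it (its +x) and 48 mm to either side (y). A gauge stands on the pad with its foot centred.
- rest: Fixed plain grey round rest, 90 mm in diameter, flat top 16 mm above the bench with a small black dot at its centre: the free spot, empty at the start. Origin: on the bench surface below its centre.
- coupling: Loose steel hose coupling standing upright, 28 mm in diameter at the foot, 48 mm tall; stands on the bench between the moulds, to be left where it is. Origin: centre of its underside.
- clamp: Loose steel clamp foot 30 x 24 mm with a round green knob, 32 mm tall; stands on the bench between the moulds, to be left where it is. Origin: centre of its underside.
- nut: Loose brass union nut, 32 mm in diameter, 24 mm tall; stands on the bench between the moulds, to be left where it is. Origin: centre of its underside.
Things that resemble listed ones, but are neither listed nor needed, are in the scene too. Of the things shaped like the gauge_blue, the blue one is meant.

How it is judged:
By the outcome, as a careful person would: the job done as asked, in the order asked, and still so for the second after the job is handed in, with the robot touching nothing.
It also fails if it takes over 104 s, if anything falls off the work surface, if the arm or the gripper's body presses on something with over 40 N, if the wrist force passes 120 N, or if a joint passes its speed limit or range.

ROBOT

A 6-joint arm with a two-finger parallel gripper is mounted at the origin on the work surface. World frame = base frame: x ahead of the robot, y to its left, z up, the work surface at z = 0. Lengths are in m, angles in degrees, forces in N, time in s.
With the tool pointing down it reaches from about 0.325 to 0.85 m from the base axis. Payload 15.5 kg.
Tool frame: the origin (TCP) lies at the very end of the fingers, on their centre line; the grasp point (between the pads) lies arm.grip_depth behind it (arm.grip_depth is the distance from the TCP to the grasp point, in m); z points along the fingers, y is the line along which they close (so a half turn about z gives the same grasp; the last joint's range is limited). The gripper opens to 91 mm and grips with 3 to 60 N. Pads are 32 mm wide; open, the fingers measure 118 mm over their backs; the gripper's body (76 mm by 178 mm) begins 60 mm behind the grasp point.
Start: joints at [-73.768, 28.281, 77.091, -0, 74.628, -5.472], TCP at [0.231, -0.581, 0.176] pointing down, gripper open.
Joint ranges: [-166.48, 166.48], [-47.26, 123.95], [12.59, 153.08], [-70.14, 250.14], [6.76, 159.57], [-176.63, 176.63]. Speed limits (degrees/s): [108.29, 108.29, 147.25, 172.46, 172.46, 172.46].

INTERFACE

Orientations are given as a 3x3 rotation matrix whose columns are the frame's x, y, z axes.
In Python, from rig import arm gives the robot as it stands. Calls block until the motion is done:
- arm.move_to(position, orientation): joint-space move of the TCP to a pose.
- arm.move_l(position, orientation=None, feed=0.15): straight line of the TCP; orientation=None keeps the orientation; feed is the mean speed in m/s.
- arm.move_joints(angles): joint-space move.
- arm.grip(opening): finger opening in m; the grip force is fixed at half the most; returns when the fingers have stopped.
- arm.sleep(seconds).
- arm.solve_ik(position, orientation): joint angles nearest the present ones, or None.
- arm.snapshot(name): name is "scene" or "top"; returns the picture (420x560x3 uint8, red, green, blue); there is no depth.
- arm.get_calibration(name): a dict with "intrinsics" (3x3 intrinsics, pixels), "k1" (the pictures are not rectified: a ray, as slopes to the right and down, at radius r is drawn at 1 + k1 r^2 times it, then the intrinsics apply), "cam_to_world" (4x4, takes a point from camera to world coordinates). Camera axes: x right, y down, z forward; pixel columns grow to the right and rows downward; lengths in m; the calibration is good to about 2 mm. A picture is of the moment at which its call begins. get_calibration takes no time and is no camera call.
A pose or a line that the arm cannot do raises arm.Unreachable and nothing moves.
- arm.sign_off(): hands the job in; it is judged then, once.
Readings, each from a call of its own:
- arm.current_t(): time.
- arm.current_joint_positions(): joint angles.
- arm.current_dq(): joint speeds.
- arm.current_tau(): joint torques, N m.
- arm.current_ee_pos(): TCP position.
- arm.current_tool_rot(): TCP orientation.
- arm.current_force(): force on the tool from outside, world axes, zero at the start.
- arm.current_torque(): the same for the moment, N m.
- arm.current_width(): finger opening in m.
- arm.current_grasp_force(): force on a finger pad.
Only numpy, scipy, OpenCV 4.12 (cv2) and the standard library are available. Lean on these libraries where they do the work, as an engineer would, in place of code of your own. Each camera call takes 0.05 s, during which the arm holds its last target. There are 200 camera calls.

## Working session

There is one attempt and no reset: what is moved stays moved. The work goes in short steps, each a Python script; the robot and the scene stay as the last script left them, time stands still between calls to the robot, and variables do not carry over. Pictures are saved under pics/ and viewed, at most 14 in all, crops included, and the job is handed in when it is done.

```bash
mkdir -p pics; ls; python3 - <<'E'
from rig import arm
import cv2
for n in("scene","top"):
    cv2.imwrite(f"pics/{n}0.png",arm.snapshot(n)[:,:,::-1]); c=arm.get_calibration(n); print(n,c)
print(arm.grip_depth,arm.current_t(),arm.current_tool_rot())
E
```

```text
pics
scene {'intrinsics': array([[387.61829554,   0.        , 276.78781819],
       [  0.        , 387.61829554, 212.32758838],
       [  0.        ,   0.        ,   1.        ]]), 'k1': 0.02308959509907888, 'cam_to_world': array([[ 0.82301506,  0.40868847, -0.39448695,  0.82794051],
       [ 0.56801344, -0.59537379,  0.56823479, -0.4191693 ],
       [-0.00263618, -0.69173968, -0.72214214,  0.60559543],
       [ 0.        ,  0.        ,  0.        ,  1.        ]])}
top {'intrinsics': array([[473.61850544,   0.        , 276.70654015],
       [  0.        , 473.61850544, 203.98959984],
       [  0.        ,   0.        ,   1.        ]]), 'k1': -0.004715144867077545, 'cam_to_world': array([[-0.01057593, -0.99004222,  0.1403729 ,  0.41428886],
       [-0.99993738,  0.01098487,  0.00213874, -0.01430982],
       [-0.00365942, -0.14034149, -0.9900964 ,  1.04745655],
       [ 0.        ,  0.        ,  0.        ,  1.        ]])}
0.0188 0.1 [[ 9.29109682e-01  3.69804145e-01 -3.05449146e-04]
 [ 3.69804261e-01 -9.29109140e-01  1.00719561e-03]
 [ 8.86695172e-05 -1.04875159e-03 -9.99999446e-01]]
```

View pics/scene0.png

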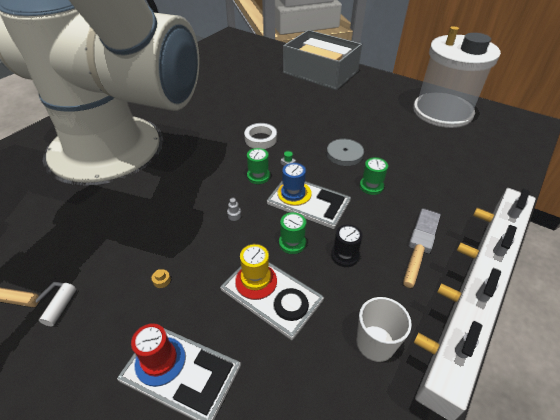

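View pics/top0.png

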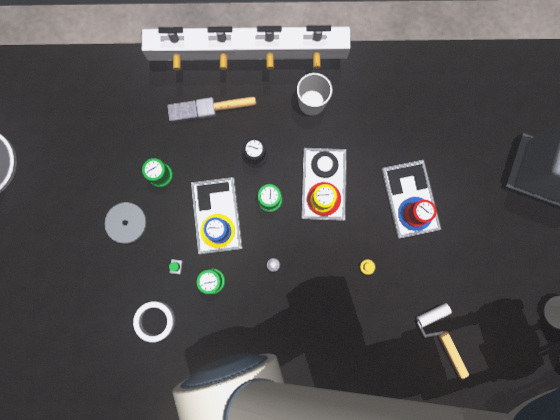

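The scene view shows blue on the yellow pad (294,180), yellow on red (255,265), red on blue (151,345), and the empty rest at (345,152). In the top view the gauges are at (217,230), (325,197) and (423,210), and the rest is at (125,223). The green and black gauges are decoys, so they only count as obstacles.

```bash
cat >vis.py <<'E'
import cv2, numpy as np
from scipy.optimize import least_squares
from rig import arm
def ray(cam,px,z):
    c=arm.get_calibration(cam); d=np.atleast_2d(px).astype(float)
    K=c["intrinsics"]; s=(d-K[:2,2])/[K[0,0],K[1,1]]; u=s.copy()
    for _ in range(8): u=s/(1+c["k1"]*(u**2).sum(1,keepdims=True))
    T=c["cam_to_world"]; v=np.c_[u,np.ones(len(u))]@T[:3,:3].T
    return T[:3,3]+v*((z-T[2,3])/v[:,2:])
def pix(cam,p):
    c=arm.get_calibration(cam);T=c["cam_to_world"];q=T[:3,:3].T@(np.array(p)-T[:3,3]);u=q[:2]/q[2]
    return c["intrinsics"][:2,:2]@(u*(1+c["k1"]*u@u))+c["intrinsics"][:2,2]
def masks(im):
    h=cv2.cvtColor(im,cv2.COLOR_RGB2HSV);H,S,V=[h[...,i].astype(int) for i in range(3)]
    k=(S>120)&(V>60)
    return dict(red=k&((H<8)|(H>172)),yellow=k&(H>20)&(H<35),blue=k&(H>100)&(H<130),green=k&(H>45)&(H<85),
      white=(S<40)&(V>190),grey=(S<40)&(V>90)&(V<190))
def circle(cam,mask,xy,z,r,win):
    """fixed-radius robust circle fit to the outer contour points of mask near xy, on plane z"""
    cs,_=cv2.findContours(mask.astype(np.uint8),cv2.RETR_EXTERNAL,cv2.CHAIN_APPROX_NONE)
    p=ray(cam,np.vstack(cs)[:,0]  ,z)[:,:2]; p=p[np.linalg.norm(p-xy,axis=1)<win]
    f=lambda c:np.linalg.norm(p-c,axis=1)-r
    best=min((least_squares(f,np.array(xy)+[a,b],loss="cauchy",f_scale=.001) for a in(-.01,0,.01) for b in(-.01,0,.01)),key=lambda s:s.cost)
    return best.x, int((abs(best.fun)<.0015).sum()), len(p)
def dial(cam,im,xy,z=.082,win=.035):
    """centre of the white dial face nearest xy: ellipse through its outline hull"""
    cs,_=cv2.findContours(masks(im)["white"].astype(np.uint8),cv2.RETR_EXTERNAL,cv2.CHAIN_APPROX_NONE)
    P=[q for q in (ray(cam,c[:,0],z)[:,:2] for c in cs if len(c)>4) if np.linalg.norm(q.mean(0)-xy)<win and np.ptp(q,0).max()<.06]
    if not P: return None
    q=cv2.convexHull(np.vstack(P).astype(np.float32)); (c,r)=cv2.minEnclosingCircle(q)
    return np.array(c),r
E
python3 - <<'E'
from vis import *
I={n:arm.snapshot(n) for n in("scene","top")}
G={"blue":((217,230),(294,172)),"yellow":((325,197),(255,256)),"red":((424,210),(151,335))}
pad={"blue":"yellow","yellow":"red","red":"blue"}
for g,(t,s) in G.items():
    for cam,px in(("top",t),("scene",s)):
        xy=ray(cam,px,.082)[0,:2]; M=masks(I[cam])
        print(g,cam,"dial",dial(cam,I[cam],xy),"pad",pad[g],circle(cam,M[pad[g]],xy,.016,.038,.06))
for cam,px in(("top",(125,223)),("scene",(345,152))):
    print("rest",cam,ray(cam,px,.016)[0],circle(cam,masks(I[cam])["grey"],ray(cam,px,.016)[0,:2],.016,.045,.06))
for n,px,z in(("grn1",(154,170),.066),("grn2",(269,196),.066),("grn3",(209,282),.066),("blk",(254,149),.066),("coupl",(273,265),.04),("clamp",(175,267),.03),("nut",(368,267),.024),("cup",(314,85),.08),("ring",(153,322),.02)):
    print(n,ray("top",px,z)[0].round(3))
for n,px in(("grn1",(375,165)),("grn2",(293,219)),("grn3",(258,156)),("blk",(348,234))): print(n,ray("scene",px,.066)[0].round(3),ray("scene",px,.082)[0].round(3))
E
```

```text
blue top dial (array([0.50216812, 0.11554011]), 0.01802353747189045) pad yellow (array([0.50509143, 0.11838087]), 42, 93)
blue scene dial (array([0.50011152, 0.11494131]), 0.017972907051444054) pad yellow (array([0.50242408, 0.11802495]), 46, 107)
yellow top dial (array([ 0.56813997, -0.11155993]), 0.01819601096212864) pad red (array([ 0.57229201, -0.11418095]), 45, 93)
yellow scene dial (array([ 0.56615746, -0.11135065]), 0.01774783618748188) pad red (array([ 0.57047998, -0.11496153]), 55, 137)
red top dial (array([ 0.53434449, -0.31553906]), 0.018229659646749496) pad blue (array([ 0.53782335, -0.31770162]), 37, 124)
red scene dial (array([ 0.53244954, -0.31527027]), 0.018162453547120094) pad blue (array([ 0.53495044, -0.315909  ]), 78, 175)
rest top [0.52215096 0.32070549 0.016     ] (array([0.52377112, 0.32120141]), 115, 115)
rest scene [0.52756053 0.30992379 0.016     ] (array([0.52234586, 0.31994506]), 57, 85)
grn1 [0.629 0.247 0.066]
grn2 [0.571 0.004 0.066]
grn3 [0.394 0.128 0.066]
blk [0.672 0.035 0.066]
coupl [ 0.427 -0.003  0.04 ]
clamp [0.425 0.206 0.03 ]
nut [ 0.421 -0.206  0.024]
cup [ 0.808 -0.095  0.08 ]
ring [0.31  0.253 0.02 ]
grn1 [0.628 0.244 0.066] [0.634 0.224 0.082]
grn2 [0.568 0.008 0.066] [ 0.576 -0.004  0.082]
grn3 [0.399 0.125 0.066] [0.412 0.109 0.082]
blk [0.672 0.034 0.066] [0.676 0.02  0.082]
```

```bash
cat >mv.py <<'E'
from vis import *
R=np.diag([1.,-1,-1]); Z=.016+.048-arm.grip_depth; UP=.16
def pick(xy):
    arm.move_to([*xy,UP],R); arm.grip(.08)
    arm.move_l([*xy,Z+.03],R,feed=.15); arm.move_l([*xy,Z],R,feed=.07)
    arm.grip(.03); print("held",arm.current_width(),arm.current_grasp_force())
    arm.move_l([*xy,Z+.03],R,feed=.07); arm.move_l([*xy,UP],R,feed=.15)
def place(xy):
    arm.move_l([*xy,UP],R,feed=.2); print("carry",arm.current_width())
    arm.move_l([*xy,Z+.015],R,feed=.12); arm.sleep(.2); f0=arm.current_force()[2]
    arm.move_l([*xy,Z+.0015],R,feed=.03); z=Z+.0015
    while z>Z-.0015:
        arm.sleep(.1)
        if abs(arm.current_force()[2]-f0)>2: break
        z-=.0005; arm.move_l([*xy,z],R,feed=.02)
    print("down at",z-Z,arm.current_force()[2]-f0)
    arm.grip(.072); arm.move_l([*xy,Z+.03],R,feed=.06); arm.move_l([*xy,UP],R,feed=.15); print("t",arm.current_t())
E
python3 - <<'E'
from mv import *
pick([.5011,.1152]); place([.523,.3205])
for n in("scene","top"):
    im=arm.snapshot(n); cv2.imwrite(f"pics/{n}1.png",im[:,:,::-1])
    print(n,dial(n,im,[.523,.3205]),"ypad",circle(n,masks(im)["yellow"],[.504,.118],.016,.038,.06))
E
```

```text
held 0.030107461711348857 0.0
carry 0.02976981209310124
down at -0.0015000000000000013 1.5808755876413516
t 13.95
scene None ypad (array([0.50261707, 0.11811141]), 47, 107)
top None ypad (array([0.5049255, 0.117788 ]), 43, 94)
```

View pics/scene1.png

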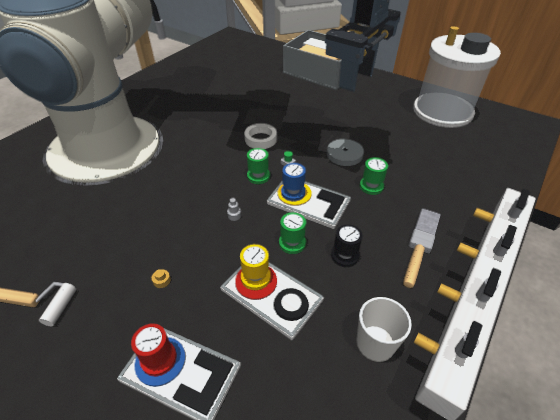

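The blue gauge is still at (294,180), untouched, and the fingers closed on nothing. The gripper shows up at about (370,40), so I'm checking where the tool really is before moving again.

```bash
python3 - <<'E'
from mv import *
p=arm.current_ee_pos();print(p,arm.current_tool_rot().round(3),arm.current_width(),arm.current_joint_positions())
for n in("scene","top"): print(n,pix(n,p),pix(n,[.523,.3205,.016]),pix(n,[.5011,.1152,.082]))
E
```

```text
[0.5222717  0.32013699 0.15867754] [[ 1.     0.    -0.002]
 [-0.    -1.    -0.001]
 [-0.002  0.001 -1.   ]] 0.0721979202713915 [ 2.59240760e+01  2.82844099e+01  8.00630052e+01 -5.67570852e-04
  7.17794214e+01  1.15924242e+02]
scene [353.1240102   97.09389664] [345.35819088 149.20624097] [293.96536737 169.50460711]
top [101.13228034 215.34822228] [125.1068979  222.61316901] [214.65274156 228.91618758]
```

View pics/top1.png

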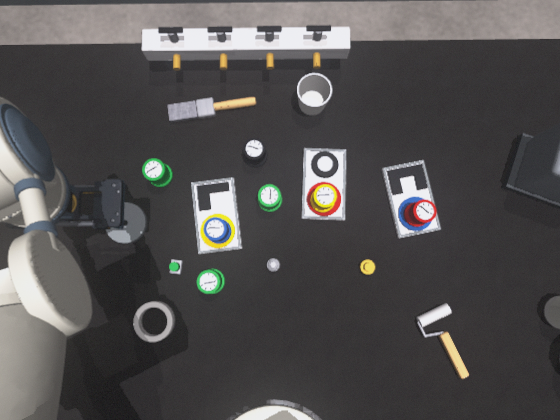

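```bash
python3 - <<'E'
import cv2
a=cv2.imread("pics/scene1.png")[0:190,260:450];b=cv2.imread("pics/top1.png")[130:320,0:190]
cv2.imwrite("pics/crop1.png",cv2.resize(cv2.hconcat([a,b]),(800,400),interpolation=cv2.INTER_CUBIC))
E
```

```text
(no output)
```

View pics/crop1.png

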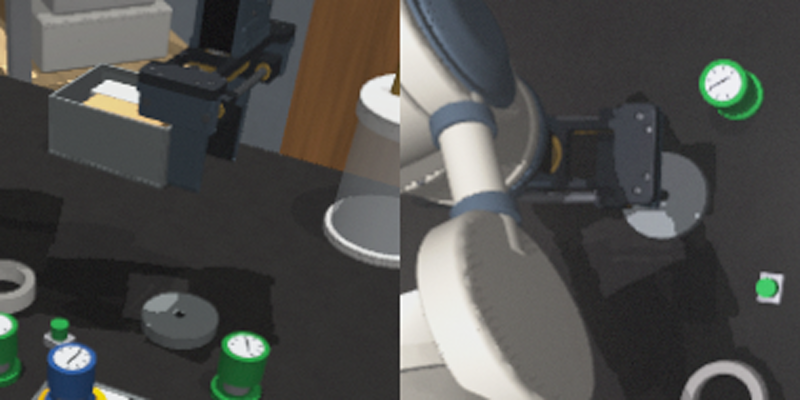

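```bash
python3 - <<'E'
from mv import *
p=arm.current_ee_pos()
for dz in(0,.02,.04,.06): print(dz,[pix("scene",p+[0,s*.036,dz]).round(1) for s in(-1,1)],[pix("top",p+[0,s*.036,dz]).round(0) for s in(-1,1)])
print("base",pix("scene",[0,0,0]),pix("scene",[.12,0,0]))
J=arm.current_joint_positions();print(J)
E
```

```text
0 [array([345.5, 104.2]), array([360.4,  90.3])] [array([120., 215.]), array([ 82., 216.])]
0.02 [array([346.7,  95.8]), array([361.8,  82. ])] [array([117., 214.]), array([ 78., 214.])]
0.04 [array([348. ,  87.1]), array([363.2,  73.5])] [array([113., 213.]), array([ 73., 213.])]
0.06 [array([349.2,  78.1]), array([364.7,  64.6])] [array([109., 211.]), array([ 68., 212.])]
base [105.05439805 146.61587008] [137.09126473 163.45793025]
[ 2.59240760e+01  2.82844099e+01  8.00630052e+01 -5.67570852e-04
  7.17794214e+01  1.15924242e+02]
```

The open finger ends appear in the scene view at about (348,88) and (367,75). The reported TCP projects to (345,104) and (360,90). x and y agree, but the fingers sit about 38 mm higher than reported, which would explain passing just over the 82 mm dial. I'll confirm by touching the empty rest (16 mm high) gently.

```bash
python3 - <<'E'
from mv import *
xy=[.523,.3205]
arm.move_l([*xy,.05],R,feed=.15); arm.sleep(.15)
cv2.imwrite("pics/scene2.png",arm.snapshot("scene")[:,:,::-1]); print(arm.current_ee_pos())
f0=arm.current_force(); print(f0)
z=.05
while z>-.035:
    z-=.002 if z>-.01 else .001
    arm.move_l([*xy,z],R,feed=.03); f=arm.current_force()-f0
    if abs(f[2])>4: break
print("contact",z,arm.current_ee_pos(),f.round(2),arm.current_t())
arm.move_l([*xy,z+.01],R,feed=.05)
cv2.imwrite("pics/scene3.png",arm.snapshot("scene")[:,:,::-1])
a=[cv2.imread(f"pics/scene{i}.png")[40:230,250:440] for i in(2,3)]
cv2.imwrite("pics/crop2.png",cv2.resize(cv2.hconcat(a),(800,400),interpolation=cv2.INTER_CUBIC))
E
```

```text
[0.52348553 0.32075011 0.05086406]
[-0.98083542 -0.41060474  0.23363374]
contact -0.022000000000000037 [ 0.52314247  0.32056559 -0.02161224] [-1.63 -0.04  7.64] 25.6333
```

View pics/crop2.png

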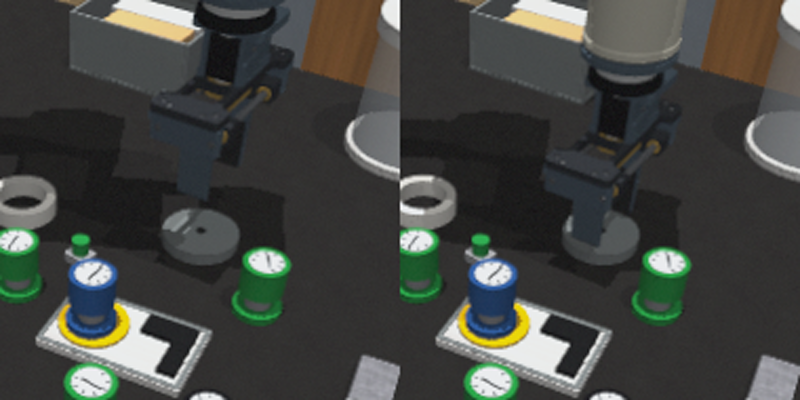

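The touch came at a reported z of -0.0216 on a 0.016 surface, so the tool is really 37.6 mm higher than reported. The picture shows the fingers about 80 mm long, as specified, so a constant z shift will correct it. Next I pick blue again.

```bash
sed -i 's/^R=.*/OFF=.0376  # true finger end is this far above the reported TCP (touched on the rest)\nR=np.diag([1.,-1,-1]); Z=.016+.048-arm.grip_depth-OFF; UP=.15-OFF/' mv.py
sed -i 's/    arm.move_to(\[\*xy,UP\],R); arm.grip(.08)/    q=arm.current_ee_pos(); arm.move_l([q[0],q[1],UP],R,feed=.2); arm.move_l([*xy,UP],R,feed=.25); arm.grip(.08)/' mv.py
python3 - <<'E'
from mv import *
pick([.5011,.1152]); 
if arm.current_width()>.04:
    place([.523,.3205])
for n in("scene","top"):
    im=arm.snapshot(n); cv2.imwrite(f"pics/{n}4.png",im[:,:,::-1])
    print(n,dial(n,im,[.523,.3205]),"ypad",circle(n,masks(im)["yellow"],[.504,.118],.016,.038,.06))
E
```

```text
held 0.04772160040898999 30.000615119934082
carry 0.04756500570790662
down at -1.734723475976807e-18 4.574464461166146
t 37.0917
scene None ypad (array([0.50280468, 0.11727939]), 56, 83)
top None ypad (array([0.5048002 , 0.11751915]), 42, 94)
```

View pics/scene4.png

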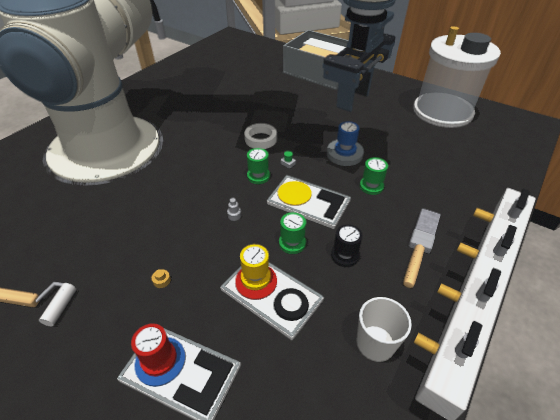

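Blue now stands on the rest at (347,140) and the yellow pad is clear at (294,193). Next is yellow to the yellow pad, with measurements taken from over the red gauge, out of the way.

```bash
python3 - <<'E'
from mv import *
pick([.5671,-.1115]); assert arm.current_width()>.04
place([.5038,.1178])
arm.move_l([.5334,-.3154,UP],R,feed=.25)
for n in("scene","top"):
    im=arm.snapshot(n); cv2.imwrite(f"pics/{n}5.png",im[:,:,::-1]); M=masks(im)
    print(n,"blue",dial(n,im,[.523,.3205]),"rest",circle(n,M["grey"],[.523,.3205],.016,.045,.06),"yellow",dial(n,im,[.504,.118]),"rpad",circle(n,M["red"],[.5714,-.1146],.016,.038,.05))
print(arm.current_t())
E
```

```text
held 0.047520638008452395 30.00046133995056
carry 0.047270845285504993
down at -1.734723475976807e-18 6.9511303907856234
t 48.7917
scene blue (array([0.52287942, 0.31869367]), 0.01777203381061554) rest (array([0.52227145, 0.3206542 ]), 55, 112) yellow (array([0.50238258, 0.11821387]), 0.01776878722012043) rpad (array([ 0.57058568, -0.11588851]), 77, 108)
top blue (array([0.52410299, 0.32092798]), 0.01788664050400257) rest (array([0.52395067, 0.32130502]), 91, 188) yellow (array([0.51232684, 0.12378274]), 0.014543539844453335) rpad (array([ 0.57225705, -0.11422453]), 47, 93)
50.775
```

View pics/scene5.png

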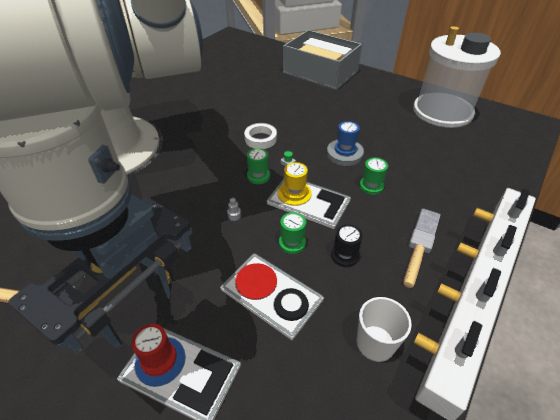

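Yellow matches its pad to within 1 mm in the scene view. Next is red to the red pad.

```bash
python3 - <<'E'
from mv import *
pick([.5334,-.3154]); assert arm.current_width()>.04
place([.5714,-.1148])
arm.move_l([.5235,.3202,UP],R,feed=.3)
for n in("scene","top"):
    im=arm.snapshot(n); M=masks(im); cv2.imwrite(f"pics/{n}6.png",im[:,:,::-1])
    print(n,"red",dial(n,im,[.5714,-.1148]),"rpad",circle(n,M["red"],[.5714,-.1146],.016,.038,.05),"bpad",circle(n,M["blue"],[.5364,-.3168],.016,.038,.05),"yellow",dial(n,im,[.504,.118]))
print(arm.current_t())
E
```

```text
held 0.0477702523292987 30.00045597553253
carry 0.04782738920404356
down at -1.734723475976807e-18 5.3941312969971795
t 60.575
scene red (array([ 0.57040405, -0.11443363]), 0.018143566325306892) rpad (array([ 0.57044568, -0.1149105 ]), 60, 95) bpad (array([ 0.53557252, -0.31618621]), 92, 136) yellow (array([0.50234652, 0.11809744]), 0.017660904675722122)
top red (array([ 0.57240075, -0.11488291]), 0.0178495105355978) rpad (array([ 0.57228736, -0.11424224]), 47, 93) bpad (array([ 0.5349075 , -0.31594225]), 40, 93) yellow (array([0.50454688, 0.11799671]), 0.01780536398291588)
62.2833
```

```bash
python3 - <<'E'
from mv import *
P=[]
for n in("scene","top"):
    im=cv2.imread(f"pics/{n}6.png")[:,:,::-1]; m=masks(np.ascontiguousarray(im))["blue"]
    v,u=np.nonzero(m); p=ray(n,np.c_[u,v],.016)[:,:2]; p=p[np.linalg.norm(p-[.5364,-.3168],axis=1)<.05]
    c,r=cv2.minEnclosingCircle(p.astype(np.float32)); print(n,p.mean(0),c,r,len(p)); P.append(p.mean(0))
t=np.mean(P,0); print("target",t); assert np.linalg.norm(t-[.536,-.3165])<.004
pick([.5235,.3202]); assert arm.current_width()>.04
place(t)
arm.move_l([.42,-.35,.2],R,feed=.3)
for n in("scene","top"):
    im=arm.snapshot(n); M=masks(im); cv2.imwrite(f"pics/{n}7.png",im[:,:,::-1])
    print(n,"blue",dial(n,im,t),"bpad",circle(n,M["blue"],t,.016,.038,.05))
print(arm.current_t())
E
```

```text
scene [ 0.53685909 -0.31725449] (0.5356931686401367, -0.31634706258773804) 0.037843961268663406 1859
top [ 0.5364659  -0.31561697] (0.5366491675376892, -0.3156473636627197) 0.037263330072164536 893
target [ 0.5366625  -0.31643573]
held 0.0475975069148176 30.00041127204895
carry 0.04757965261641134
down at -1.734723475976807e-18 3.650882232281346
t 74.2417
scene blue (array([ 0.53568465, -0.31652313]), 0.018164299428462982) bpad (array([ 0.53492343, -0.31595353]), 83, 116)
top blue (array([ 0.53702629, -0.31671014]), 0.017926737666130066) bpad (array([ 0.53765381, -0.31771007]), 43, 99)
74.9917
```

View pics/scene7.png

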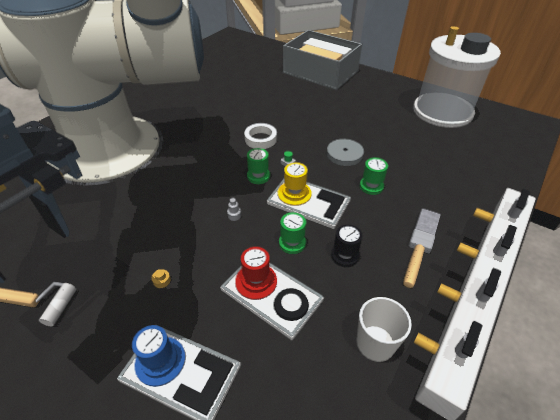

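View pics/top7.png

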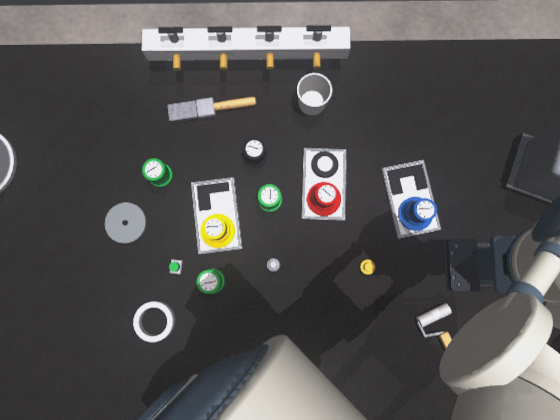

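Every gauge stands on the pad of its own colour: yellow (217,230), red (324,195), blue (423,210) in the top view. The coupling, clamp and nut are unmoved, the rest is empty and the gripper is clear.

```bash
python3 -c "
from rig import arm
print(arm.sign_off())"
```

```text
the job is handed in; nothing more can be done
None
```

I handed the job in at about 75 s: all three gauges stand upright on the pads of their own colour, centred to within about 1 mm by camera, and the coupling, clamp foot and brass nut are where they were; the first grasp missed because the fingers sit 37.6 mm higher than reported, so I corrected for that by touching the empty rest.

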